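# Uncap and tighten a winder's clutch nut

### The arm

A 6-joint arm with a two-finger parallel gripper is mounted at the origin on the work surface. World frame = base frame: x ahead of the robot, y to its left, z up, the work surface at z = 0. Lengths are in m, angles in rad, forces in N, time in s.
With the tool pointing down it reaches from about 0.325 to 0.9 m from the base axis. Payload 6.1 kg.
Tool frame: the origin (TCP) lies between the finger pads; the fingertips stand 19 mm ahead of it and the grasp point (between the pads) is the TCP; z points along the fingers, y is the line along which they close (so a half turn about z gives the same grasp; the last joint's range is limited). The gripper opens to 85 mm and grips with 20 to 120 N. Pads are 22 mm wide; open, the fingers measure 114 mm over their backs; the gripper's body (76 mm by 85 mm) begins 54 mm behind the grasp point. The pads swing forward as they close: fully open they stand 13 mm farther back than shut.
Start: joints at [1.206, 0.22, 1.526, -0, 1.395, -0.126], TCP at [0.148, 0.607, 0.25] pointing down, gripper open.
Joint ranges: [-2.98, 2.98], [-0.91, 2.08], [0.09, 2.57], [-1.24, 4.39], [0.2, 2.65], [-2.68, 2.68]. Speed limits (rad/s): [2.57, 2.57, 3.01, 3.14, 3.14, 3.14].

### API

Orientations are given as a unit quaternion [w, x, y, z].
In Python, from station import manip, capture, camera_info, job gives the robot as it stands. The module is installed in compiled form; this text tells all that it offers.
- The arm moves only by the tool step_arm, never from a script. Its argument "steps" is a list of rows, each a list of 7 numbers: the turn, a rotation vector about the tool's x, y, z in degrees, then the shift along the tool's x, y, z in mm, then the opening, from 0 (shut) to 1 (fully open). In form: [[ax, ay, az, x, y, z, claw], ...]. A call has 1 to 5 rows; each row is the pose to reach, as a shift and turn from the pose commanded when the call began, along the tool's axes at that moment; what a row does not reach only later rows make up. A row lasts 1/10 s, in which the tool goes at most 50 mm and 8.59 degrees, less where a joint would pass 70% of its speed; a pose out of reach is approached as far as the arm can. A call with a gripper value outside its range is refused whole. The fingers move at their own pace and stop on an object; "force" is the grip in N (left out, the last holds). Time passes only in rows, so rows that repeat a pose let the fingers close. It gives the time, the measured TCP pose, the force, the opening and the grip force at its end, in the units of the state.
- manip.get_state(): the state, without advancing time (a new reading comes with each control period).
- capture(name): name is "scene" or "top" or "wrist"; returns the picture (400x640x3 uint8, red, green, blue); there is no depth.
- camera_info(name): a dict with "fovy" (degrees; the focal length in pixels is half the picture's height over the tangent of half this angle, whatever the lens; pixels are square), "cx", "cy" (the principal point, pixels), "k1" (the pictures are not rectified: a ray, as slopes to the right and down, at radius r is drawn at 1 + k1 r^2 times it, then the intrinsics apply), "position" and "orientation" of the camera in the world. Camera axes: x right, y down, z forward; pixel columns grow to the right and rows downward; lengths in m; the calibration is good to about 2 mm. A picture is of the moment at which its call begins: read the wrist's pose just before it. camera_info takes no time and is no camera call; for the wrist camera it gives the pose at the moment of the call.
- job.sign_off(): hands the job in; it is judged then, once.
The state is a dict: "time": time; "qpos": joint angles; "joint_velocities": joint speeds; "tau": joint torques, N m; "tool_pos": TCP position; "orientation": TCP orientation; "force": force on the tool from outside, world axes, zero at the start; "moment": the same for the moment, N m; "opening": opening from 0.0 (shut) to 1.0 (fully open); "gripper_force": force on a finger pad.
Only numpy, scipy, OpenCV 4.12 (cv2) and the standard library are available. Lean on these libraries where they do the work, as an engineer would, in place of code of your own. Each camera call takes 0.05 s, during which the arm holds its last target. There are 200 camera calls.

### The job

The black guard cap is in the way: lift it off the winder's sloping clutch and stand it, ribbed side up, on the floor of the grey tray beside the reel that lies there. Then screw the bared hexagon nut clockwise until it is tight and the clutch plate under it just creeps round with it, and stop there before the plate has gone an eighth of a turn. Leave everything else on the bench where it is.

Things in the scene. Friction and masses are not known exactly. Their poses are not given: they have to be found in the camera images.
- winder: fixed gearmotor on a grey foot plate (210 x 150 mm). Origin on the bench below the centre of the clutch plate's face, which is 140 mm up. x points along the motor, away from the sloping face. The face's outward normal leans 30 degrees from vertical, (-0.5, 0, 0.866) in this frame. Only nut and cap rise above the plane of that face; the motor behind stays below 131 mm.
- nut_mid (a point): steel hexagon nut, 40 mm across flats, 46 mm across corners, 32 mm high, captive: turns without travelling. Point on its axis at mid-height, 24 mm above the clutch plate's face. The frame turns with it: z outward along the axis, x square to a flat (flats every 60 degrees). Below it a round boss, 52 mm diameter, 8 mm high; an 18 mm stud stands 4 mm out of its top.
- clutch_nut (a joint): turn of the nut relative to the clutch plate, rad; grows as it is screwed down clockwise (seen from outside, looking at the plate). Starts between 0 and 1.2, hard stop at 3.0 (tight): needs more than one grasp. Turns with about 0.05 N m until then and stays where it is left.
- clutch_plate (a joint): turn of the clutch plate, a steel disc of 116 mm diameter with three bolt heads near its rim, rad; 0 at the start, grows clockwise. Held by friction of about 0.22 N m, which the loose nut cannot overcome: it creeps round with the nut only once the nut is tight. Stays where it is left; range ends at 1.2.
- cap: loose black plastic guard cap, about 160 g, over the nut on the clutch plate, tilted with it. Round cup, open side down, 64 mm diameter, 52 mm high, 4 mm wall, hollow 46 mm deep, located with 2 mm play by the boss. On its top a grip rib 46 long, 14 wide, 34 mm high (86 mm overall). Origin: centre of the open rim; z towards the rib; rib along x, which runs up the slope at the start.
- cap_grip (a point): point on the cap's axis inside the rib, 78 mm from the rim (8 mm below the rib's top); axes as the cap's.
- tray_in (a point): centre of the inner floor of the fixed grey plastic tray, 4 mm or so above the bench. Tray 140 mm (its x) x 220 mm (its y) outside, 30 mm high, 4 mm walls; z up. The cap has room in the -y half, about 55 mm from the centre.
- reel: loose black flanged reel, 68 mm diameter, 32 mm high, standing in the +y half of the tray, to be left there. Origin under its centre.
- oil_can: bystander: aluminium can, 40 mm diameter, 100 mm high. Origin under its centre.
- wrench: bystander: open wrench 170 mm long, lying flat along its x.
- reel_stack: bystander: stack of three black reels, 85 mm diameter, 96 mm high. Origin under its centre.
- screw_box: bystander: open cardboard box 100 x 130 x 50 mm. Origin under its centre.
- mug: bystander: white mug, 76 mm diameter, 90 mm high. Origin under its centre.
- bush: bystander: brass cylinder, 44 mm diameter, 40 mm high. Origin under its centre.
Things that resemble listed ones, but are neither listed nor needed, are in the scene too. Leave any yellow look-alike of the cap alone.

How it is judged:
On the way, in this order (a step that is already met when the one before it is completed fails the run):
1. the cap stands upright and let go on the tray's floor (x of cap in the frame of tray_in between -0.06 and 0.06 m and y of cap in the frame of tray_in between -0.1 and 0.1 m and z of cap in the frame of tray_in below 0.008 m and angle between cap's own z axis and vertical below 0.12 rad and linear speed of cap below 0.03 m/s and contact force between the fingers and cap below 0.1 N), for 0.2 s.
2. the nut is tight and the clutch plate has crept with it (value of joint clutch_nut above 2.9 rad and value of joint clutch_plate above 0.05 rad), for 0.1 s.
At the end, for the whole second after the job is handed in: The cap stands on the tray's floor (rim within 8 mm of it, upright within 7 degrees, its centre inside the tray), at rest and let go; the nut is within 0.1 rad of its stop and the clutch plate has turned more than 0.05 and less than 0.785 rad (an eighth of a turn); nut released and at rest (all of step 1 and all of step 2 and value of joint clutch_plate below 0.785 rad and velocity of joint clutch_nut below 0.05 rad/s and contact force between the fingers and winder below 0.1 N); the robot touches nothing.
It fails at once if the reel in the tray is shifted more than 30 mm or tipped (distance of reel from where it was at the start of the episode above 0.03 m or angle between reel's own z axis and vertical above 0.5 rad).
It fails at once if another loose thing on the bench is shifted more than 30 mm or knocked over (distance of any of oil_can, wrench, reel_stack, screw_box, mug, bush from where it was at the start of the episode above 0.03 m or angle between any of oil_can, wrench, reel_stack, screw_box, mug, bush's own z axis and vertical above 0.5 rad).
It fails at once if the clutch plate is dragged an eighth of a turn or more (value of joint clutch_plate above 0.785 rad).
It also fails if it takes over 66 s, if anything falls off the work surface, if the arm or the gripper's body presses on something with over 40 N, if the wrist force passes 120 N, or if a joint passes its speed limit or range.

## Working session

There is one attempt and no reset: what is moved stays moved. The work goes in short steps, Python scripts to look and compute and a tool call to move; the robot and the scene stay as the last step left them, time stands still between calls to the robot, and variables do not carry over. Pictures are saved under pics/ and viewed, at most 12 in all, crops included, and the job is handed in when it is done.

Besides the shell and the picture viewer there is one more tool, called as name(argument=value, ...), one argument or row to a line, values as JSON. step_arm: Moves the arm, as the interface text tells. Its arguments: {"type":"object","properties":{"steps":{"type":"array","items":{"type":"array","items":{"type":"number"}}},"force":{"type":"number"}},"required":["steps"]}

```bash
mkdir -p pics; cat > h.py <<'E'
import numpy as np, cv2
from scipy.spatial.transform import Rotation as R
from station import manip, capture, camera_info, job
def q2R(q): return R.from_quat([q[1],q[2],q[3],q[0]])
def ray(ci,u,v):
    f=200/np.tan(np.radians(ci["fovy"])/2)
    d=np.array([(u-ci["cx"])/f,(v-ci["cy"])/f]); s=d.copy()
    for _ in range(30): s=d/(1+ci["k1"]*(s@s))
    return np.array(ci["position"]),q2R(ci["orientation"]).apply([s[0],s[1],1])
def onz(ci,u,v,z):
    o,d=ray(ci,u,v); return o+d*(z-o[2])/d[2]
def proj(ci,p):
    f=200/np.tan(np.radians(ci["fovy"])/2)
    c=q2R(ci["orientation"]).inv().apply(np.array(p)-ci["position"]); s=c[:2]/c[2]
    s=s*(1+ci["k1"]*(s@s)); return s*f+[ci["cx"],ci["cy"]]
def tri(rays):
    A=0;b=0
    for o,d in rays:
        d=d/np.linalg.norm(d);P=np.eye(3)-np.outer(d,d);A=A+P;b=b+P@o
    return np.linalg.solve(A,b)
E
python3 - <<'E'
from h import *
for n in("scene","top"):
    im=capture(n);cv2.imwrite(f"pics/{n}0.png",im[:,:,::-1]);print(n,camera_info(n))
print(camera_info("wrist"));print(manip.get_state())
E
```

```text
scene {'fovy': 44.56758873765816, 'cx': 311.68741233958804, 'cy': 191.45311030677885, 'k1': -0.09940090493145443, 'position': array([ 1.19924659, -0.28782072,  1.32301438]), 'orientation': array([-0.23272841,  0.79303835,  0.5425024 , -0.15039551])}
top {'fovy': 54.580847164203675, 'cx': 319.87200893543735, 'cy': 199.58461971021475, 'k1': -0.0070613209777779995, 'position': array([0.34593687, 0.00762468, 1.42390127]), 'orientation': array([ 0.04183599, -0.69962605,  0.71238008, -0.03588542])}
{'fovy': 60.22209448898511, 'cx': 316.66930442551507, 'cy': 201.6576287315675, 'k1': 0.018673858532304063, 'position': array([0.06992037, 0.62571831, 0.37258671]), 'orientation': array([0.122984  , 0.77646058, 0.61066497, 0.09524807])}
{'time': 0.1, 'qpos': array([ 1.20588983e+00,  2.21190673e-01,  1.52748750e+00, -2.31152283e-05,
        1.39470200e+00, -1.26111901e-01]), 'joint_velocities': array([ 0.00051181, -0.00114578, -0.0035878 , -0.0012065 ,  0.00208746,
       -0.00089136]), 'tau': array([ 1.90326566e-03, -4.98241389e+01, -3.90544724e+01, -2.91639317e-04,
        5.73993428e-03, -5.85283919e-05]), 'tool_pos': array([0.14766662, 0.6067799 , 0.24928658]), 'orientation': array([-2.06192976e-04,  1.19111751e-01,  9.92880452e-01, -8.69725678e-04]), 'force': array([ 0.06731994, -0.00294384,  0.31799876]), 'moment': array([-0.01107851, -0.03399516, -0.01374176]), 'gripper_force': 0.0, 'opening': 0.9952685687758703}
```

View pics/scene0.png

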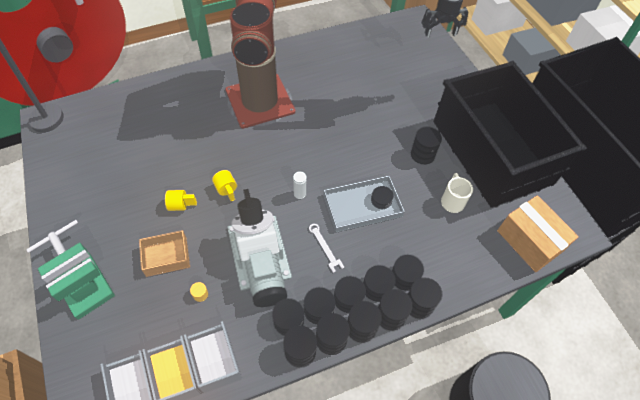

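View pics/top0.png

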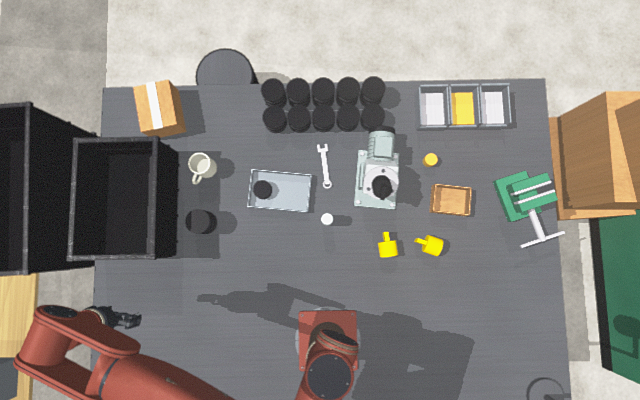

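The scene view shows the black cap with its rib at (250,208), sitting on the winder. In the top view it is at (381,187), the tray is at (280,190) with the reel at (262,189), and the can is at (327,219).
Things that could be taken for the cap, in top-view pixels: the yellow caps (388,246) and (431,245), the tray reel (262,189) and the black reel stack (200,221). I choose (381,187), which is black and on the clutch. A close crop will check it.

```bash
python3 - <<'E'
import cv2,numpy as np
a=cv2.imread("pics/top0.png")[120:220,240:410];b=cv2.imread("pics/scene0.png")[170:310,210:410]
a=cv2.resize(a,None,fx=4,fy=4,interpolation=cv2.INTER_CUBIC)
b=cv2.resize(b,None,fx=4,fy=4,interpolation=cv2.INTER_CUBIC)
cv2.imwrite("pics/ca.png",a);cv2.imwrite("pics/cb.png",b)
E
```

```text
(no output)
```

View pics/ca.png

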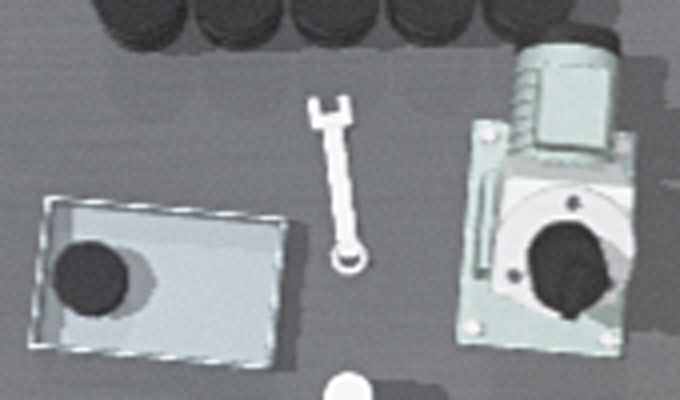

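View pics/cb.png

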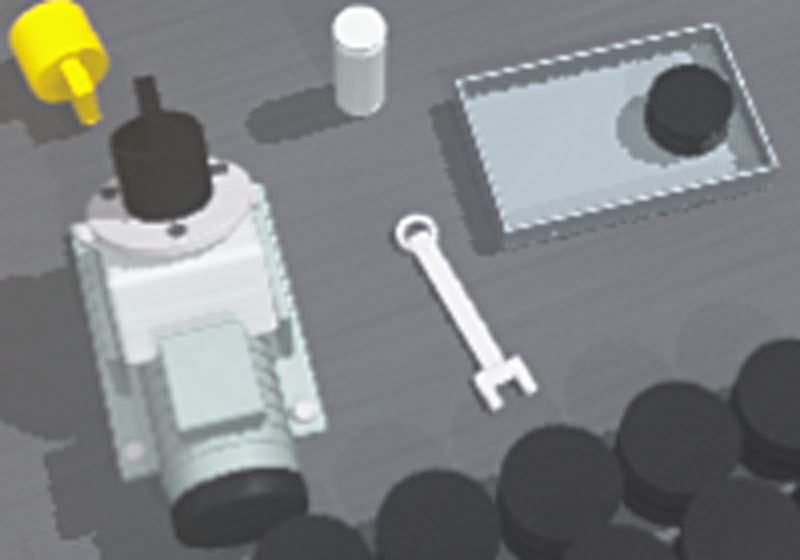

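```bash
python3 - <<'E'
from h import *
t=camera_info("top");s=camera_info("scene")
T=lambda u,v:(240+(u+.5)/4-.5,120+(v+.5)/4-.5); S=lambda u,v:(210+(u+.5)/4-.5,170+(v+.5)/4-.5)
f=[onz(t,*T(*p),.012) for p in[(458,345),(620,356),(635,132),(475,120)]];print(np.round(f,3))
for a,b in((0,1),(1,2),(2,3),(3,0)):d=f[b]-f[a];print(np.linalg.norm(d),np.arctan2(d[1],d[0]))
g=[onz(t,*T(*p),.030) for p in[(47,198),(287,218),(270,368),(30,347)]];print(np.round(g,3),np.mean(g,0))
for a,b in((0,1),(1,2),(2,3),(3,0)):d=g[b]-g[a];print(np.linalg.norm(d),np.arctan2(d[1],d[0]))
g=[onz(s,*S(*p),.030) for p in[(460,82),(717,27),(776,163),(505,232)]];print(np.round(g,3),np.mean(g,0))
print("rib top",tri([ray(t,*T(569,312)),ray(s,*S(146,80))]))
print("bolts",[tri([ray(t,*T(*a)),ray(s,*S(*b))]) for a,b in(((573,204),(178,231)),((515,275),(218,170)))])
print("reel",onz(t,*T(90,278),.032))
print("can",onz(t,*T(349,390),.1))
E
```

```text
[[ 0.476 -0.107  0.012]
 [ 0.464 -0.254  0.012]
 [ 0.672 -0.276  0.012]
 [ 0.686 -0.128  0.012]]
0.1479649927237632 -1.657427426925556
0.20917772009704919 -0.10522916221423384
0.1485647024221577 1.474732275343289
0.21056874068998416 3.039303433379009
[[0.617 0.266 0.03 ]
 [0.594 0.047 0.03 ]
 [0.457 0.065 0.03 ]
 [0.48  0.282 0.03 ]] [0.536941   0.16505013 0.03      ]
0.2203113328854436 -1.6743062069337704
0.13785513979556466 3.0150077446414447
0.21808699119866637 1.4651154955782983
0.13734831087675126 -0.11046942071476083
[[0.459 0.066 0.03 ]
 [0.485 0.279 0.03 ]
 [0.614 0.266 0.03 ]
 [0.594 0.048 0.03 ]] [0.53805011 0.16469464 0.03      ]
rib top [ 0.48287403 -0.17947692  0.20683365]
bolts [array([ 0.57731253, -0.1918653 ,  0.16386591]), array([ 0.52358233, -0.14709467,  0.13041312])]
reel [0.54180606 0.22687276 0.032     ]
can [ 0.43145449 -0.00538183  0.1       ]
```

```bash
cat >> h.py <<'E'
C=np.array([.540,-.188,.140]); YAW=-.10
def wf(yaw=None):
    W=R.from_euler('z',YAW if yaw is None else yaw)
    return W.apply([-.5,0,.866025]),W.apply([.866025,0,.5]),W.apply([0,1,0])  # n,u,l
def slope(a=0): # tool on the clutch axis, turned a about tool z
    n,u,l=wf(); return R.from_matrix(np.c_[-u,l,-n])*R.from_euler('z',a)
def go(p,Rt):
    s=manip.get_state();Rc=q2R(s["orientation"])
    print("t",round(s["time"],2),"rot",np.round(np.degrees((Rc.inv()*Rt).as_rotvec()),2),"shift",np.round(1000*Rc.inv().apply(np.array(p)-s["tool_pos"]),1),"q6",round(s["qpos"][5],2),"F",np.round(s["force"],1),"M",np.round(s["moment"],2),"op",round(s["opening"],3),"gf",round(s["gripper_force"],1))
E
python3 - <<'E'
from h import *
n,u,l=wf();go([.40,.2,.33],slope());go(C+.178*n,slope())
E
```

```text
t 0.1 rot [ -2.18 -29.97  -7.74] shift [-341.4 -335.7  -80.2] q6 -0.13 F [ 0.1 -0.   0.3] M [-0.01 -0.03 -0.01] op 0.995 gf 0.0
t 0.1 rot [ -2.18 -29.97  -7.74] shift [-481.  -691.8  -43.7] q6 -0.13 F [ 0.1 -0.   0.3] M [-0.01 -0.03 -0.01] op 0.995 gf 0.0
```

step_arm(
  steps=[
    [0,-6,-1.5,-48,-50,-40,1],
    [0,-12,-3,-68,-95,-80,1],
    [-1,-18,-4.5,-100,-135,-80,1],
    [-1.5,-24,-6,-135,-165,-80,1],
    [-2.2,-30,-7.7,-170,-200,-80,1],
  ],
)

```text
time: 0.6
tool_pos: [0.2497, 0.3999, 0.3299]
orientation: [0.261, 0.048, 0.964, -0.011]
force: [0.0, -0.4, 0.8]
opening: 1.002
gripper_force: 0.0
```

```bash
python3 - <<'E'
from h import *
n,u,l=wf();go(C+.178*n,slope());print(manip.get_state()["tool_pos"])
E
```

```text
t 0.6 rot [ 0.23  0.34 -0.02] shift [-205.3 -556.5  159.2] q6 -0.22 F [ 0.  -0.4  0.8] M [0.01 0.22 0.02] op 1.002 gf 0.0
[0.24972854 0.3998759  0.32990081]
```

step_arm(
  steps=[
    [0,0,0,-40,-20,30,1],
    [0,0,0,-80,-50,60,1],
    [0,0,0,-115,-85,90,1],
    [0,0,0,-140,-125,110,1],
    [0,0,0,-150,-170,115,1],
  ],
)

```text
time: 1.1
tool_pos: [0.4151, 0.2257, 0.3031]
orientation: [0.259, 0.049, 0.965, -0.012]
force: [1.1, -0.9, -0.5]
opening: 1.0
gripper_force: 0.0
```

step_arm(
  steps=[
    [0,0,0,-5,-49,2,1],
    [0,0,0,-10,-98,6,1],
    [0,0,0,-15,-147,10,1],
    [0,0,0,-20,-196,14,1],
    [0,0,0,-25,-245,18,1],
  ],
)

```text
time: 1.6
tool_pos: [0.4195, -0.0156, 0.3007]
orientation: [0.26, 0.048, 0.964, -0.012]
force: [1.3, -0.7, -0.3]
opening: 1.0
gripper_force: 0.0
```

```bash
python3 - <<'E'
from h import *
n,u,l=wf();go(C+.178*n,slope());print(manip.get_state()["tool_pos"])
E
```

```text
t 1.6 rot [ 0.09  0.14 -0.05] shift [ -38.4 -159.5   29.6] q6 -1.8 F [ 1.3 -0.7 -0.3] M [-0.01  0.25 -0.05] op 1.0 gf 0.0
[ 0.41949578 -0.0156211   0.30073557]
```

step_arm(
  steps=[
    [0,0,0,-10,-40,8,1],
    [0,0,0,-20,-80,15,1],
    [0,0,0,-30,-120,22,1],
    [0,0,0,-38,-160,30,1],
    [0,0,0,-38,-160,30,1],
  ],
)

```text
time: 2.1
tool_pos: [0.4509, -0.1824, 0.2919]
orientation: [0.258, 0.052, 0.965, -0.012]
force: [-0.6, 1.0, 0.2]
opening: 0.998
gripper_force: 0.0
```

```bash
python3 - <<'E'
from h import *
n,u,l=wf();go(C+.178*n,slope());s=manip.get_state();print(s["tool_pos"],s["qpos"])
im=capture("wrist");cv2.imwrite("pics/w1.png",im[:,:,::-1]);ci=camera_info("wrist")
import pickle;pickle.dump(ci,open("w1.pkl","wb"))
print([np.round(proj(ci,C+p)) for p in(.086*n,.078*n,.0*n,.045*u+.005*n)])
E
```

```text
t 2.1 rot [-0.06 -0.11 -0.42] shift [-1.3  3.3 -1.8] q6 -2.31 F [-0.6  1.   0.2] M [ 0.08  0.19 -0.01] op 0.998 gf 0.0
[ 0.45089846 -0.18241194  0.29190378] [-0.74821836 -0.54091059  2.19727298  0.34690414  1.0809346  -2.31273734]
[array([318., 220.]), array([318., 216.]), array([318., 186.]), array([318., 234.])]
```

View pics/w1.png

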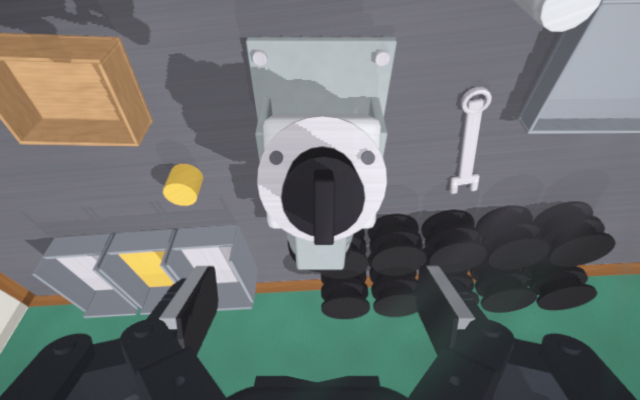

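The wrist view shows the disc rim at left (259,180), right (386,182), top (322,117) and bottom (322,240). The bolt heads are at (276,158) and (368,157), and the black rib's top runs from (324,175) to (324,243). The cap choice is confirmed.

```bash
python3 - <<'E'
from h import *
import pickle
ci=pickle.load(open("w1.pkl","rb"));n,u,l=wf()
im=cv2.imread("pics/w1.png");g=cv2.cvtColor(im,cv2.COLOR_BGR2GRAY)
def onp(u_,v_,h):
    o,d=ray(ci,u_,v_);q=C+h*n;p=o+d*((q-o)@n)/(d@n);return np.round([1000*(p-C)@u,1000*(p-C)@l],1)
# dark bolts
m=(g[140:175,262:385]<150).astype('uint8');k,lab,st,ce=cv2.connectedComponentsWithStats(m)
for i in range(1,k):
    if st[i,4]>15:print(st[i,4],ce[i]+[262,140],onp(*(ce[i]+[262,140]),.005))
for p in((259,180),(386,182),(322,117),(322,240)):print(p,onp(*p,0))
m=(g<60).astype('uint8')[165:250,275:370];k,lab,st,ce=cv2.connectedComponentsWithStats(m);i=1+st[1:,4].argmax()
print("cap",st[i],); print([onp(*p,.086) for p in((315,243),(333,243),(324,243))],[onp(315,172,.086),onp(333,172,.086)])
for y in(178,200,220,235,241): print(y,g[y,305:345])
# foot plate front corners
for p in((248,40),(395,40)):print(onz(ci,*p,.012))
t=camera_info("top");s=camera_info("scene")
T=lambda u,v:(240+(u+.5)/4-.5,120+(v+.5)/4-.5); S=lambda u,v:(210+(u+.5)/4-.5,170+(v+.5)/4-.5)
b=tri([ray(ci,368,157),ray(t,*T(515,275)),ray(s,*S(218,170))]);print("b2",b,(b-C)@u,(b-C)@l,(b-C)@n)
b=tri([ray(t,*T(573,204)),ray(s,*S(178,231))]);print("b1",(b-C)@u,(b-C)@l,(b-C)@n)
E
```

```text
1518 [321.52766798 162.55599473] [-22.3   3.4]
161 [275.7826087  157.30434783] [-27.1 -36.1]
142 [367.37323944 157.06338028] [-26.8  43. ]
(259, 180) [ -5.8 -52.6]
(386, 182) [-3.2 61.3]
(322, 117) [-60.4   3.9]
(322, 240) [53.2  3.8]
cap [   7    0   81   79 4944]
[array([16.8, -2.3]), array([16.9, 10. ]), array([16.9,  3.8])] [array([-32.4,  -1.9]), array([-32.3,   9.5])]
178 [41 42 41 40 41 41 41 42 36 31 27 28 29 28 30 29 29 30 29 29 27 28 28 28
 29 28 29 30 33 45 51 54 54 55 53 53 54 55 55 54]
200 [42 40 38 41 41 40 40 39 38 40 44 49 50 52 52 51 53 53 53 53 52 54 53 54
 56 56 56 53 52 49 51 55 55 54 53 55 56 56 55 56]
220 [49 43 40 40 42 40 40 39 36 39 44 49 50 51 51 51 52 52 53 54 55 55 55 56
 58 57 58 56 50 48 51 54 53 54 53 53 54 53 53 54]
235 [229 226 220 206 176 134 111  98  72  48  46  49  50  51  51  52  53  53
  52  55  56  57  58  59  59  61  59  55  56  94 140 167 210 222 230 232
 233 234 234 234]
241 [196 197 198 200 202 203 203 201 167  96  50  48  50  51  51  53  54  55
  55  57  58  57  59  59  60  62  59  58  96 170 193 196 195 195 195 195
 196 196 196 194]
[ 0.45829565 -0.2479128   0.012     ]
[ 0.473708   -0.10384371  0.012     ]
b2 [ 0.52256207 -0.14530707  0.1279708 ] -0.024731990611136772 0.04073875506006353 0.00038891196347356355
b1 0.04441929204162513 -0.000120956296512239 0.001912474622703969
```

```bash
sed -i 's/^C=.*/C=np.array([.536,-.1838,.140]); YAW=-.105/' h.py; python3 - <<'E'
from h import *
n,u,l=wf();go(C+.178*n,slope());go(C+.078*n,slope())
E
```

```text
t 2.15 rot [ 0.2  -0.13 -0.13] shift [ 2.3  5.3 -3.8] q6 -2.31 F [ 0.2  0.8 -1.1] M [0.05 0.22 0.04] op 0.997 gf 0.0
t 2.15 rot [ 0.2  -0.13 -0.13] shift [ 2.   5.  96.2] q6 -2.31 F [ 0.2  0.8 -1.1] M [0.05 0.22 0.04] op 0.997 gf 0.0
```

```bash
sed -i 's/^C=.*/C=np.array([.5358,-.1856,.140]); YAW=-.105/' h.py
```

step_arm(
  steps=[
    [0,0,0,2,3,20,1],
    [0,0,0,2,3,40,1],
    [0,0,0,2,3,50,1],
    [0,0,0,2,3,50,1],
  ],
)

```text
time: 2.55
tool_pos: [0.4746, -0.1755, 0.2472]
orientation: [0.257, 0.048, 0.965, -0.011]
force: [-0.6, 0.7, 0.2]
opening: 1.002
gripper_force: 0.0
```

```bash
python3 - <<'E'
from h import *
n,u,l=wf();ci=camera_info("wrist");im=capture("wrist");cv2.imwrite("pics/w2.png",im[:,:,::-1]);go(C+.078*n,slope())
g=cv2.cvtColor(im,cv2.COLOR_RGB2GRAY)
def onp(u_,v_,h):
    o,d=ray(ci,u_,v_);q=C+h*n;p=o+d*((q-o)@n)/(d@n);return np.round([1000*(p-C)@u,1000*(p-C)@l],1)
m=((g<140)&(g>60)).astype('uint8')[60:260,180:460];k,lab,st,ce=cv2.connectedComponentsWithStats(m)
for i in range(1,k):
    if 80<st[i,4]<900:print(st[i],ce[i]+[180,60],onp(*(ce[i]+[180,60]),.005))
print(proj(ci,C+.086*n+.023*u),proj(ci,C+.086*n-.023*u))
E
```

```text
t 2.6 rot [ 0.33 -0.05  0.21] shift [ 0.9 -3.4 46.7] q6 -2.31 F [-0.   0.7  0.3] M [ 0.02  0.23 -0.02] op 1.0 gf 0.0
[ 66  40  11  26 175] [250.86285714 113.96      ] [-64.5 -40.8]
[184  42   9  24 113] [367.73451327 115.51327434] [-63.8  39.1]
[ 77 100  70 100 161] [277.08695652 198.39130435] [ -4.3 -24.8]
[ 66 105  17  17 224] [254.03125    173.30803571] [-23.1 -40.8]
[175 106  16  16 195] [362.71282051 173.76410256] [-23.   37.5]
[162 133  17  67  95] [354.         223.82105263] [15.7 32.7]
[309.26997342 291.61437127] [309.06900543 210.77979184]
```

View pics/w2.png

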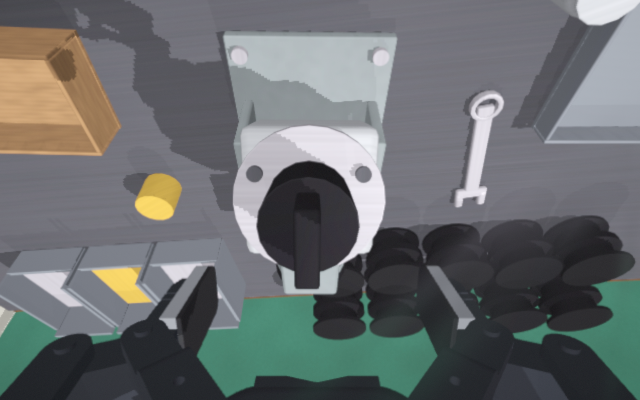

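The cap's rib top is at (307,195)–(307,287) and the bolts are at (254,173) and (363,174). The tool is about 5 mm too far in +y.

step_arm(
  steps=[
    [0,0,0,1,-5,15,1],
    [0,0,0,1,-5,30,1],
    [0,0,0,1,-5,46,1],
    [0,0,0,1,-5,46,1],
  ],
)

```text
time: 3.0
tool_pos: [0.4963, -0.1837, 0.2078]
orientation: [0.258, 0.049, 0.965, -0.011]
force: [-0.6, 0.3, 0.4]
opening: 1.001
gripper_force: 0.0
```

step_arm(
  steps=[
    [0,0,0,0,0,0,0],
    [0,0,0,0,0,0,0],
    [0,0,0,0,0,0,0],
    [0,0,0,0,0,0,0],
    [0,0,0,0,0,0,0],
  ],
  force=40,
)

```text
time: 3.5
tool_pos: [0.4966, -0.1845, 0.2091]
orientation: [0.259, 0.049, 0.965, -0.012]
force: [3.3, -1.2, -1.0]
opening: 0.153
gripper_force: 44.7
```

```bash
sed -i 's/^C=.*/C=np.array([.5356,-.1872,.140]); YAW=-.105/' h.py; python3 - <<'E'
from h import *
n,u,l=wf();go(C+.078*n,slope())
E
```

```text
t 3.5 rot [0.22 0.06 0.15] shift [0.7 1.4 1.4] q6 -2.33 F [ 3.3 -1.2 -1. ] M [-0.03 -0.38  0.04] op 0.153 gf 44.7
```

step_arm(
  steps=[
    [0,0,0,0,0,-20,0],
    [0,0,0,0,0,-40,0],
    [0,0,0,0,0,-60,0],
    [0,0,0,0,0,-80,0],
    [0,0,0,0,0,-80,0],
  ],
)

```text
time: 4.0
tool_pos: [0.457, -0.1814, 0.2805]
orientation: [0.26, 0.049, 0.964, -0.013]
force: [-0.5, -0.3, -1.1]
opening: 0.158
gripper_force: 44.3
```

```bash
cat >> h.py <<'E'
def down(yaw=-.11): return R.from_euler('z',yaw)*R.from_matrix(np.diag([-1.,1,-1]))
E
python3 - <<'E'
from h import *
go([.5315,.11,.26],down())
E
```

```text
t 4.0 rot [ 0.1  30.22  0.49] shift [-28.3 297.5  40.1] q6 -2.32 F [-0.5 -0.3 -1.1] M [ 0.03  0.37 -0.08] op 0.158 gf 44.3
```

step_arm(
  steps=[
    [0,6,0,-5,40,0,0],
    [0,12,0,-10,85,8,0],
    [0,18,0,-16,130,16,0],
    [0,24,0,-22,175,24,0],
    [0,30,0.5,-28,220,36,0],
  ],
)

```text
time: 4.5
tool_pos: [0.5217, 0.0365, 0.2607]
orientation: [-0.001, 0.054, 0.999, 0.002]
force: [0.3, -1.5, -0.7]
opening: 0.157
gripper_force: 44.1
```

step_arm(
  steps=[
    [0,0,0,0,40,0,0],
    [0,0,0,0,77,0,0],
    [0,0,0,0,77,0,0],
    [0,0,0,0,77,0,0],
  ],
)

```text
time: 4.9
tool_pos: [0.5289, 0.1116, 0.2597]
orientation: [-0.001, 0.053, 0.999, 0.002]
force: [-0.1, -1.0, -1.1]
opening: 0.157
gripper_force: 44.1
```

```bash
python3 - <<'E'
from h import *
ci=camera_info("wrist");im=capture("wrist");cv2.imwrite("pics/w3.png",im[:,:,::-1]);go([.5315,.11,.082],down())
E
```

```text
t 4.95 rot [ 0.22 -0.07  0.11] shift [ -2.8  -1.1 178.2] q6 -1.41 F [-0.1 -0.9 -2.6] M [-0.04 -0.04  0.04] op 0.152 gf 44.1
```

View pics/w3.png

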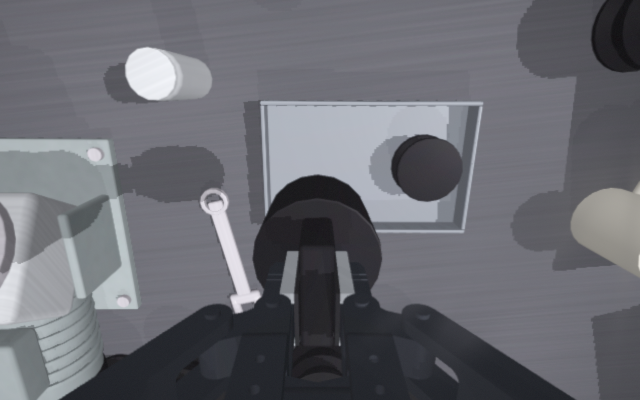

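The cap is held at (318,240), above the near half of the tray. The reel is at (427,167) and the tray corners are (262,102), (481,102) and (464,231), so the way down is clear.

step_arm(
  steps=[
    [0,0,0,-3,-1,40,0],
    [0,0,0,-3,-1,80,0],
    [0,0,0,-3,-1,120,0],
    [0,0,0,-3,-1,150,0],
    [0,0,0,-3,-1,165,0],
  ],
)

```text
time: 5.45
tool_pos: [0.53, 0.1084, 0.0932]
orientation: [-0.002, 0.056, 0.998, 0.002]
force: [-0.9, 0.7, -1.7]
opening: 0.15
gripper_force: 44.0
```

step_arm(
  steps=[
    [0,0,0,0,0,4,0],
    [0,0,0,0,0,7,0],
    [0,0,0,0,0,9,0],
    [0,0,0,0,0,10,0],
    [0,0,0,0,0,10,0],
  ],
)

```text
time: 5.95
tool_pos: [0.533, 0.1101, 0.0876]
orientation: [0.001, 0.054, 0.999, 0.002]
force: [0.3, 0.6, -1.6]
opening: 0.155
gripper_force: 44.0
```

step_arm(
  steps=[
    [0,0,0,0,0,1,0],
    [0,0,0,0,0,2,0],
    [0,0,0,0,0,2,0],
    [0,0,0,0,0,2,0],
  ],
)

```text
time: 6.35
tool_pos: [0.5324, 0.1102, 0.0847]
orientation: [0.0, 0.054, 0.999, 0.002]
force: [-0.2, 0.4, -1.9]
opening: 0.151
gripper_force: 44.3
```

step_arm(
  steps=[
    [0,0,0,0,0,1,0],
    [0,0,0,0,0,2,0],
    [0,0,0,0,0,2,0],
    [0,0,0,0,0,2,0],
  ],
)

```text
time: 6.75
tool_pos: [0.5334, 0.1104, 0.0842]
orientation: [0.001, 0.054, 0.999, 0.002]
force: [-1.0, 1.3, 8.4]
opening: 0.152
gripper_force: 45.6
```

step_arm(
  steps=[
    [0,0,0,0,0,-1,0],
    [0,0,0,0,0,-1,1],
    [0,0,0,0,0,-1,1],
    [0,0,0,0,0,-1,1],
    [0,0,0,0,0,-1,1],
  ],
)

```text
time: 7.25
tool_pos: [0.5321, 0.11, 0.0833]
orientation: [0.0, 0.055, 0.999, 0.002]
force: [0.2, -0.1, 0.3]
opening: 0.828
gripper_force: 0.0
```

step_arm(
  steps=[
    [0,0,0,0,0,-10,1],
    [0,0,0,0,0,-50,1],
    [0,0,0,0,0,-100,1],
    [0,0,0,0,0,-150,1],
    [0,0,0,0,0,-180,1],
  ],
)

```text
time: 7.75
tool_pos: [0.5335, 0.1094, 0.2692]
orientation: [0.003, 0.054, 0.999, 0.003]
force: [0.6, -1.3, -0.1]
opening: 1.003
gripper_force: 0.0
```

```bash
python3 - <<'E'
from h import *
n,u,l=wf()
im=capture("top");cv2.imwrite("pics/t2.png",im[:,:,::-1])
a=cv2.resize(im[120:220,240:410,::-1],None,fx=4,fy=4);b=cv2.resize(capture("scene")[170:280,210:410,::-1],None,fx=3.4,fy=3.4)
cv2.imwrite("pics/chk.png",np.vstack([a,b])[:, :]) if 0 else cv2.imwrite("pics/chk.png",cv2.resize(np.vstack([a[:,:680],b[:,:680]]),None,fx=.77,fy=.77))
t=camera_info("top");print("nut proj",proj(t,C+.04*n))
# oriented shifts for nut view
go(C+.15*n,slope())
E
```

```text
nut proj [381.89234504 188.72365412]
t 7.85 rot [  0.3  -29.32  -0.32] shift [  42.3 -295.2   -1.3] q6 -1.41 F [ 0.8 -0.4  0. ] M [-0.03 -0.04  0.03] op 1.0 gf 0.0
```

View pics/chk.png

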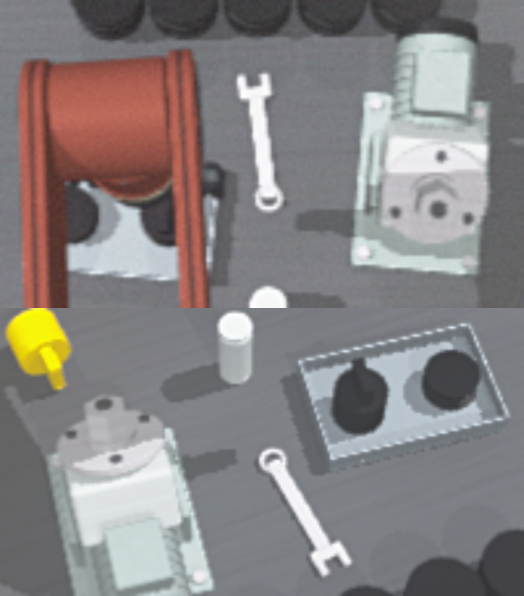

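The cap stands upright in the tray next to the reel, which has not moved, and the nut is bare. Now to the nut.

step_arm(
  steps=[
    [0,-6,0,8,-45,0,1],
    [0,-12,0,16,-90,0,1],
    [0,-18,0,24,-135,0,1],
    [0,-24,0,34,-180,0,1],
    [0,-29.3,0,42,-225,0,1],
  ],
)

```text
time: 8.35
tool_pos: [0.4648, -0.1105, 0.262]
orientation: [0.255, 0.052, 0.966, -0.012]
force: [0.8, -0.7, 0.2]
opening: 1.003
gripper_force: 0.0
```

step_arm(
  steps=[
    [0,0,0,0,-40,0,1],
    [0,0,0,0,-70,0,1],
    [0,0,0,0,-70,0,1],
    [0,0,0,0,-70,0,1],
    [0,0,0,0,-70,0,1],
  ],
)

```text
time: 8.85
tool_pos: [0.4582, -0.1784, 0.2616]
orientation: [0.252, 0.053, 0.966, -0.011]
force: [0.6, -0.5, -0.4]
opening: 0.999
gripper_force: 0.0
```

```bash
python3 - <<'E'
from h import *
n,u,l=wf();ci=camera_info("wrist");im=capture("wrist");go(C+.03*n,slope())
import pickle;pickle.dump(ci,open("w4.pkl","wb"))
cv2.imwrite("pics/w4raw.png",im[:,:,::-1])
cc=proj(ci,C+.04*n);print("nut top c",cc,[np.round(proj(ci,C+.04*n+.023*(np.cos(a)*u+np.sin(a)*l))) for a in np.arange(6)*np.pi/3])
x,y=int(cc[0]),int(cc[1]);x0,y0=max(0,x-100),max(0,y-90);print(x0,y0)
cv2.imwrite("pics/w4.png",cv2.resize(im[y0:y0+150,x0:x0+200,::-1],None,fx=4,fy=4,interpolation=cv2.INTER_CUBIC))
E
```

```text
t 8.9 rot [ 0.19 -0.73 -0.26] shift [ -7.9  -1.3 114.2] q6 -2.3 F [0.2 0.6 0.7] M [0.04 0.18 0.04] op 0.999 gf 0.0
nut top c [315.39368493 220.90955903] [array([316., 251.]), array([343., 236.]), array([344., 205.]), array([315., 190.]), array([287., 206.]), array([288., 236.])]
215 130
```

View pics/w4.png

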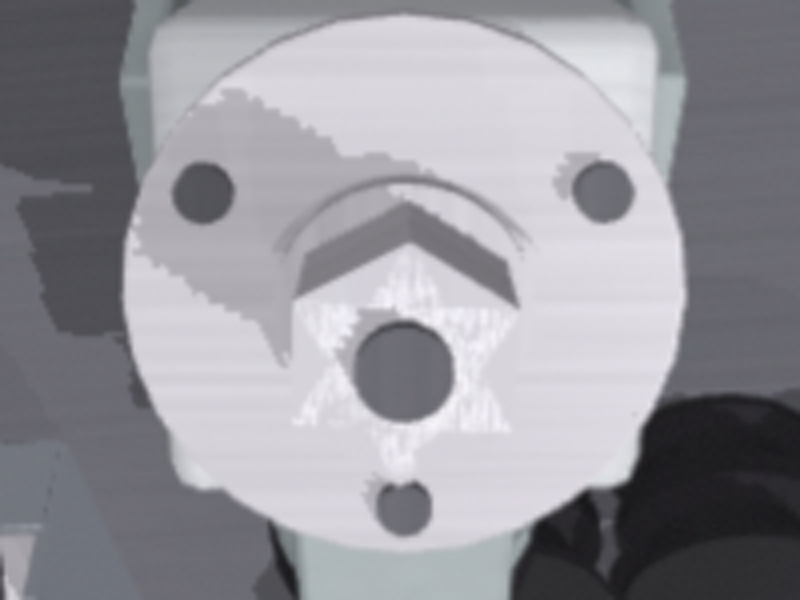

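Nut star corners in the crop are (407,245), (517,303), (510,430), (400,470), (290,428) and (293,300). The stud is at (404,371) and the bolts at (203,193), (603,192) and (404,507). Two flats already face ±l, so I can grip at the present turn.

```bash
python3 - <<'E'
from h import *
import pickle
ci=pickle.load(open("w4.pkl","rb"));n,u,l=wf()
def onp(x,y,h):
    o,d=ray(ci,215+(x+.5)/4-.5,130+(y+.5)/4-.5);q=C+h*n;p=o+d*((q-o)@n)/(d@n);return np.array([1000*(p-C)@u,1000*(p-C)@l])
b=np.array([onp(*p,.005) for p in((203,193),(603,192),(404,507))]);print(b,b.mean(0))
print("stud",onp(404,371,.044))
k=np.array([onp(*p,.04) for p in((407,245),(517,303),(510,430),(290,428),(293,300))]);print(k,np.degrees(np.arctan2(k[:,1]-0,k[:,0])))
E
```

```text
[[-23.19787858 -39.12502015]
 [-22.97598265  39.34628446]
 [ 44.8144822   -0.08771948]] [-0.45312634  0.04451494]
stud [-0.3966985   0.16599134]
[[-22.03423935   0.80420436]
 [-11.43476732  19.94942942]
 [ 12.51460588  19.1329572 ]
 [ 11.89090221 -20.35879771]
 [-12.20461477 -19.11723865]] [ 177.90974984  119.82080384   56.81184926  -59.71220856 -122.55452203]
```

step_arm(
  steps=[
    [0.1,-0.4,0.6,-5,-1,30,1],
    [0.2,-0.7,1.2,-7.5,-1,60,1],
    [0.2,-0.7,1.2,-7.5,-1,85,1],
    [0.2,-0.7,1.2,-7.5,-1,95,1],
    [0.2,-0.7,1.2,-7.5,-1,95,1],
  ],
)

```text
time: 9.4
tool_pos: [0.5107, -0.184, 0.1812]
orientation: [0.257, 0.063, 0.964, -0.01]
force: [-0.2, 0.1, -0.1]
opening: 1.0
gripper_force: 0.0
```

```bash
python3 - <<'E'
from h import *
n,u,l=wf();go(C+.03*n-.0004*u,slope(.026))
E
```

```text
t 9.4 rot [ 0.07 -0.17  0.03] shift [-0.8 -0.6 18.3] q6 -2.3 F [-0.2  0.1 -0.1] M [ 0.02  0.23 -0.05] op 1.0 gf 0.0
```

step_arm(
  steps=[
    [0,0,0,-0.8,-0.6,10,1],
    [0,0,0,-0.8,-0.6,18,1],
    [0,0,0,-0.8,-0.6,18,0.7],
    [0,0,0,-0.8,-0.6,18,0.6],
    [0,0,0,-0.8,-0.6,18,0.6],
  ],
  force=40,
)

```text
time: 9.9
tool_pos: [0.5206, -0.1877, 0.1684]
orientation: [0.259, 0.064, 0.964, -0.011]
force: [-0.5, 0.4, -0.1]
opening: 0.603
gripper_force: 0.0
```

step_arm(
  steps=[
    [0,0,0,0,0,0,0.3],
    [0,0,0,0,0,0,0.3],
    [0,0,0,0,0,0,0.3],
    [0,0,0,0,0,0,0.3],
  ],
)

```text
time: 10.3
tool_pos: [0.5205, -0.1856, 0.1684]
orientation: [0.259, 0.063, 0.964, -0.009]
force: [-4.8, 9.9, 8.8]
opening: 0.46
gripper_force: 39.6
```

```bash
python3 - <<'E'
from h import *
n,u,l=wf();go(C+.03*n-.0004*u,slope(.026));s=manip.get_state();print("Mn",q2R(s["orientation"]).inv().apply(s["moment"]))
E
```

```text
t 10.3 rot [ 0.11 -0.02 -0.04] shift [ 1.4 -0.1  2.2] q6 -2.31 F [-4.8  9.9  8.8] M [1.27 0.31 0.68] op 0.46 gf 39.6
Mn [-1.39264842  0.47650149  0.03145159]
```

step_arm(
  steps=[
    [0,0,7,1,1,0,0.3],
    [0,0,14,1,1,0,0.3],
    [0,0,21,1,1,0,0.3],
    [0,0,28,1,1,0,0.3],
    [0,0,35,1,1,0,0.3],
  ],
)

```text
time: 10.8
tool_pos: [0.5206, -0.1849, 0.1685]
orientation: [0.25, 0.353, 0.899, 0.069]
force: [3.3, 9.1, 3.4]
opening: 0.462
gripper_force: 40.8
```

```bash
cat >>h.py <<'E'
def nut():
    n,u,l=wf();s=manip.get_state();Rc=q2R(s["orientation"]);rel=(slope().inv()*Rc).as_rotvec()
    im=capture("scene");m=Rc.inv().apply(s["moment"]);d=Rc.inv().apply(C+.03*n-s["tool_pos"])*1000
    print("turn",np.round(np.degrees(rel),1),"M",np.round(m,2),"shift",np.round(d,1),"q6",round(s["qpos"][5],2),"F",np.round(Rc.inv().apply(s["force"]),1),"op",round(s["opening"],3),"t",round(s["time"],2))
    ci=camera_info("scene");print("bolt uphill px pred",np.round(proj(ci,C+.0448*u+.005*n),1))
    return im
E
python3 - <<'E'
from h import *
nut()
E
```

```text
turn [-0.1 -0.1 36.8] M [-1.36  0.55 -0.11] shift [ 0.5 -1.3  2.3] q6 -1.7 F [ 2.7  9.8 -1.7] op 0.462 t 10.8
bolt uphill px pred [253.6 225. ]
```

step_arm(
  steps=[
    [0,0,8,0,0,0,0.3],
    [0,0,16,0,0,0,0.3],
    [0,0,24,0,0,0,0.3],
    [0,0,32,0,0,0,0.3],
    [0,0,40,0,0,0,0.3],
  ],
)

```text
time: 11.35
tool_pos: [0.5212, -0.1846, 0.1688]
orientation: [0.212, 0.639, 0.724, 0.152]
force: [7.1, 10.2, 2.1]
opening: 0.459
gripper_force: 40.5
```

```bash
python3 -c "
from h import *
nut()"
```

```text
turn [-0.2 -0.1 76.9] M [-1.26  1.46 -0.05] shift [-0.6 -1.9  2.3] q6 -1.0 F [9.2 8.6 1.2] op 0.459 t 11.35
bolt uphill px pred [253.6 225. ]
```

step_arm(
  steps=[
    [0,0,6,1,0.5,0,0.3],
    [0,0,12,1,0.5,0,0.3],
    [0,0,18,1,0.5,0,0.3],
    [0,0,24,1,0.5,0,0.3],
    [0,0,24,1,0.5,0,0.3],
  ],
)

```text
time: 11.9
tool_pos: [0.5216, -0.1846, 0.1691]
orientation: [0.177, 0.775, 0.576, 0.192]
force: [8.0, 6.5, 0.7]
opening: 0.459
gripper_force: 40.6
```

```bash
python3 -c "
from h import *
im=nut();cv2.imwrite('pics/sA.png',im[:,:,::-1])"
```

```text
turn [ -0.2  -0.2 100.7] M [-0.57  1.11  0.04] shift [-1.5 -2.   2.3] q6 -0.58 F [8.4 5.1 3.1] op 0.459 t 11.9
bolt uphill px pred [253.6 225. ]
```

step_arm(
  steps=[
    [0,0,4,0,0,0,0.3],
    [0,0,8,0,0,0,0.3],
    [0,0,12,0,0,0,0.3],
    [0,0,12,0,0,0,0.3],
  ],
)

```text
time: 12.35
tool_pos: [0.5217, -0.1847, 0.1692]
orientation: [0.156, 0.831, 0.492, 0.209]
force: [10.3, 5.2, -0.7]
opening: 0.456
gripper_force: 40.8
```

```bash
python3 -c "
from h import *
im=nut();cv2.imwrite('pics/sB.png',im[:,:,::-1])"
```

```text
turn [ -0.2  -0.2 112.7] M [-0.43  1.25  0.04] shift [-1.9 -1.8  2.3] q6 -0.37 F [8.8 5.  5.5] op 0.456 t 12.35
bolt uphill px pred [253.6 225. ]
```

```bash
cat >>h.py <<'E'
def bolt(im):
    g=cv2.cvtColor(im,cv2.COLOR_RGB2GRAY).astype(float)[215:236,236:272]
    med=np.median(g);w=np.clip(med-30-g,0,None);k,lab,st,ce=cv2.connectedComponentsWithStats((w>0).astype('uint8'))
    return [(tuple(np.round(ce[i]+[236,215],1)),int(st[i,4])) for i in range(1,k) if st[i,4]>2]
E
python3 -c "
from h import *
for f in ('scene0','sA','sB'): print(f,bolt(cv2.imread(f'pics/{f}.png')[:,:,::-1]))
n,u,l=wf();ci=camera_info('scene')
for d in (0,5,10,20,30):
  a=np.radians(d);print(d,np.round(proj(ci,C+.0448*(np.cos(a)*u-np.sin(a)*l)+.005*n),1))
im=cv2.imread('pics/sB.png')[175:250,210:310];cv2.imwrite('pics/sBc.png',cv2.resize(im,None,fx=6,fy=6,interpolation=cv2.INTER_CUBIC))"
```

```text
scene0 [((np.float64(249.0), np.float64(219.7)), 269)]
sA [((np.float64(243.1), np.float64(219.4)), 160), ((np.float64(253.8), np.float64(227.2)), 18), ((np.float64(245.3), np.float64(233.3)), 55)]
sB [((np.float64(242.6), np.float64(219.5)), 149), ((np.float64(253.8), np.float64(227.2)), 18), ((np.float64(244.6), np.float64(233.5)), 60)]
0 [253.6 225. ]
5 [252.2 225.3]
10 [250.7 225.6]
20 [247.9 225.8]
30 [245.1 225.8]
```

View pics/sBc.png

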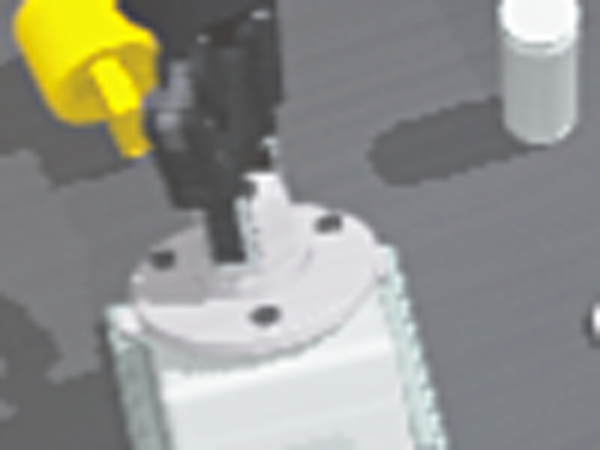

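All three bolts are visible, the uphill one at (253.8,227.2). The plate hasn't moved yet. It would shift about 0.28 px left per degree, so I can watch that directly.

step_arm(
  steps=[
    [0,0,5,1,0,0,0.3],
    [0,0,10,1,0,0,0.3],
    [0,0,15,1,0,0,0.3],
    [0,0,15,1,0,0,0.3],
  ],
)

```text
time: 12.8
tool_pos: [0.5219, -0.1847, 0.1693]
orientation: [0.128, 0.888, 0.379, 0.227]
force: [8.5, 0.5, -0.9]
opening: 0.465
gripper_force: 40.9
```

```bash
python3 -c "
from h import *
print(bolt(nut()))"
```

```text
turn [ -0.2  -0.3 127.7] M [-0.35  0.7  -0.01] shift [-2.4 -1.5  2.3] q6 -0.1 F [5.2 4.6 5. ] op 0.465 t 12.8
bolt uphill px pred [253.6 225. ]
[((np.float64(242.2), np.float64(219.7)), 140), ((np.float64(253.8), np.float64(227.2)), 18), ((np.float64(244.2), np.float64(233.5)), 65)]
```

step_arm(
  steps=[
    [0,0,5,0,0,0,0.3],
    [0,0,10,0,0,0,0.3],
    [0,0,15,0,0,0,0.3],
    [0,0,15,0,0,0,0.3],
  ],
)

```text
time: 13.25
tool_pos: [0.5221, -0.1849, 0.1694]
orientation: [0.098, 0.93, 0.26, 0.242]
force: [9.5, -0.8, -2.1]
opening: 0.46
gripper_force: 41.1
```

```bash
python3 -c "
from h import *
print(bolt(nut()))"
```

```text
turn [ -0.3  -0.3 142.7] M [-0.32  0.78  0.03] shift [-2.8 -1.1  2.3] q6 0.16 F [5.9 4.2 6.7] op 0.46 t 13.25
bolt uphill px pred [253.6 225. ]
[((np.float64(241.4), np.float64(219.8)), 121), ((np.float64(253.5), np.float64(227.3)), 18), ((np.float64(244.3), np.float64(233.5)), 64)]
```

step_arm(
  steps=[
    [0,0,5,1,0,0,0.3],
    [0,0,10,1,0,0,0.3],
    [0,0,10,1,0,0,0.3],
  ],
)

```text
time: 13.6
tool_pos: [0.5222, -0.185, 0.1695]
orientation: [0.077, 0.949, 0.178, 0.249]
force: [4.4, -3.0, -1.5]
opening: 0.464
gripper_force: 41.5
```

```bash
python3 -c "
from h import *
im=nut();print(bolt(im));cv2.imwrite('pics/sC.png',im[:,:,::-1])"
```

```text
turn [ -0.2  -0.4 152.7] M [-0.4   0.05  0.03] shift [-3.  -0.7  2.3] q6 0.34 F [1.7 3.7 3.7] op 0.464 t 13.6
bolt uphill px pred [253.6 225. ]
[((np.float64(241.1), np.float64(219.5)), 108), ((np.float64(250.6), np.float64(227.6)), 17), ((np.float64(244.3), np.float64(233.4)), 65)]
```

The uphill bolt has moved from 253.8 to 250.6 px, about 11° or 0.19 rad, so the nut is tight and the plate has crept. Release and back off along the axis.

step_arm(
  steps=[
    [0,0,0,0,0,0,0.6],
    [0,0,0,0,0,0,0.8],
    [0,0,0,0,0,0,1],
    [0,0,0,0,0,0,1],
    [0,0,0,0,0,0,1],
  ],
)

```text
time: 14.15
tool_pos: [0.5212, -0.1838, 0.1681]
orientation: [0.075, 0.949, 0.18, 0.248]
force: [-0.2, 0.5, -0.1]
opening: 0.999
gripper_force: 0.0
```

step_arm(
  steps=[
    [0,0,0,0,0,-20,1],
    [0,0,0,0,0,-50,1],
    [0,0,0,0,0,-80,1],
    [0,0,0,0,0,-110,1],
    [0,0,0,0,0,-110,1],
  ],
)

```text
time: 14.65
tool_pos: [0.4673, -0.1791, 0.2682]
orientation: [0.078, 0.948, 0.18, 0.25]
force: [0.4, -0.0, 0.1]
opening: 1.0
gripper_force: 0.0
```

step_arm(
  steps=[
    [0,0,0,0,0,0,1],
    [0,0,0,0,0,0,1],
  ],
)

```text
time: 14.85
tool_pos: [0.4663, -0.1776, 0.262]
orientation: [0.075, 0.949, 0.18, 0.247]
force: [0.6, -0.2, -0.5]
opening: 0.998
gripper_force: 0.0
```

```bash
python3 - <<'E'
from h import *
ci=camera_info("wrist");im=capture("wrist");n,u,l=wf()
im2=nut();print(bolt(im2))
cc=proj(ci,C+.02*n);x0,y0=int(np.clip(cc[0]-100,0,440)),int(np.clip(cc[1]-75,0,250));print(x0,y0)
import pickle;pickle.dump((ci,x0,y0),open("w5.pkl","wb"))
a=cv2.resize(im[y0:y0+150,x0:x0+200,::-1],None,fx=3,fy=3,interpolation=cv2.INTER_CUBIC)
b=cv2.resize(im2[170:250,310:410,::-1],(200,160));c=np.zeros((450,200,3),np.uint8);c[:160]=b
cv2.imwrite("pics/w5.png",np.hstack([a,c]))
E
```

```text
turn [  0.2   0.  152.6] M [ 0.04 -0.25  0.04] shift [ -1.1   2.1 110.3] q6 0.36 F [ 0.2 -0.1 -0.3] op 0.998 t 14.9
bolt uphill px pred [253.6 225. ]
[((np.float64(241.5), np.float64(219.2)), 106), ((np.float64(250.6), np.float64(227.6)), 17), ((np.float64(244.3), np.float64(233.5)), 63)]
219 126
```

View pics/w5.png

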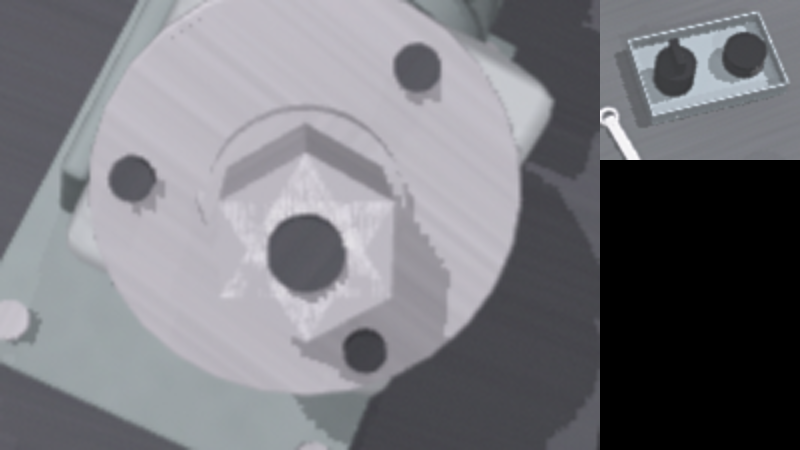

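The bolts are at crop (132,178), (417,68) and (365,350), and the nut is still square to the tool. The cap and reel stand in the tray. I'll compute the plate angle from the bolts.

```bash
python3 - <<'E'
from h import *
import pickle
ci,x0,y0=pickle.load(open("w5.pkl","rb"));n,u,l=wf()
def onp(x,y,h):
    o,d=ray(ci,x0+(x+.5)/3-.5,y0+(y+.5)/3-.5);q=C+h*n;p=o+d*((q-o)@n)/(d@n);return np.array([1000*(p-C)@u,1000*(p-C)@l])
b=np.array([onp(*p,.005) for p in((132,178),(417,68),(365,350))]);b-=b.mean(0)
print(np.degrees(np.arctan2(b[:,1],b[:,0])))
E
```

```text
[ 108.92122444  -11.02445814 -130.85908528]
```

```bash
python3 -c "
from h import *
print(job.sign_off())"
```

```text
the job is handed in; nothing more can be done
None
```

The job is handed in; the judge's result was not shown. The cap stands rib-up on the tray floor beside the reel, the nut is tight, the clutch plate has crept about 11° (0.19 rad), and the gripper is clear of everything.

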